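# Open the shop's display spotlight for a new LED

## Task

The display spotlight on the counter is due for its new LED: switch it off by pressing the membrane power key on its base, gently but until it responds, then press the bayonet cap on the tilted head down against its spring, give it its quarter turn anticlockwise and draw it off. Lay the cap gently, flat and with the glass up, on the felt in the tray beside the new LED disc and let go, leaving everything else where it stands.

Things in the scene. Friction and masses are not known exactly. Their poses are not given: they have to be found in the camera images.
- lamp: the display spotlight, screwed to the counter (it cannot move). Grey driver base 220 x 110 mm, 32 mm high, with a yoke standing on its rear half that carries the silver spot head. Origin: centre of the base's underside; x runs from its front (the key end) to its rear, y to its left, z up
- lamp_head: the silver spot head in the yoke, fixed. z: the light's axis, out through the cap, leaning 32 degrees from vertical towards the lamp's front (-x). Origin: on that axis at the yoke pivot, 60 mm behind the base's centre, 108 mm above the table. Barrel diameter 53 mm; pivot knobs of 8 mm radius reach 52 mm from the axis to both sides (y). Red tick at +x: cap locked; white tick 75 degrees on: cap free
- cap: black ribbed bayonet cap with opal glass, a loose part of about 90 g: diameter 58 mm (16-sided, a flat facing its x), 22 mm high. Origin: centre of its open lower rim; z out through the glass, x to the red dot on its face. It starts locked on the head, coaxial, x along the head's x. Two lugs inside it sit in pockets of the head. Released, it is about 4 mm further out and comes straight off along the axis
- cap_seat (a point): where the cap's origin sits when locked, 30 mm out from the head's origin. A spring (about 5.5 N, 0.7 N more per mm) pushes the cap out. To free it, press it in 3.2 mm or more and, held so, turn it anticlockwise (looking at the glass) by 75 degrees, good within 6; a stop blocks it near 85. Its rim is clear of the head once it is 10 mm out from here
- shoulder (a point): centre of the barrel's shoulder, 24.5 mm out from the head's origin, 5.5 mm below cap_seat: a cap pressed right in lands here (about 9.5 N)
- cap_glass (a point): centre of the cap's glass face, 22 mm along the cap's z from its origin
- power_key: the orange membrane power key, 24 x 24 mm, facing up on the front of the lamp's base, 85 mm before the base's centre. Its face is 2 mm above the base, 34 mm above the table, 2 mm above this origin (key centre). It gives about 1 mm, then is hard; it switches at 4 N held for a moment and over 60 N would crush it. Room to press straight down: the nearest edge of the cap is about 95 mm further back and 130 mm above the table
- tray: shallow light-wood tray lined with green felt, fixed to the counter, 240 x 160 mm outside, walls 7 mm thick and 15 mm high. Origin: centre of its underside; x is its long side, z up; its felt floor is 7 mm above the table
- tray_free (a point): centre of the empty half of the tray, on the felt, 50 mm along the tray's -x from its centre; the new LED disc lies 75 mm along +x
- nib_case: cream open box with six nib compartments, 220 x 150 x 28 mm, fixed; only a bystander, on the side where the tray is not
- led_disc: bystander, to be left alone: the new LED disc, silver, 50 mm across and 16 mm high, lying in the far half of the tray; origin at the centre of its underside
- ink_bottle: bystander, to be left alone: square dark ink bottle 52 x 52 mm with a dark red round cap, 63 mm high; origin at the centre of its underside
- nib_tin: bystander, to be left alone: low round tin with a blue lid, 64 mm across, 22 mm high; origin at the centre of its underside
- blotter: bystander, to be left alone: wooden rocker blotter 130 x 60 mm with a turned knob, 58 mm high; origin at the centre of its underside
- nib_carton: bystander, to be left alone: flat navy carton 75 x 110 x 26 mm; origin at the centre of its underside

How it is judged (in metres and radians):
On the way, in this order (a step that is already met when the one before it is completed fails the run):
1. the power key is pressed with at least 4 N while the cap is still locked (contact force between the fingers and power_key above 4 N and angle between the x axis of cap and the x axis of lamp_head, either way round below 0.3 rad), for 0.1 s.
2. the cap, still on the head, has been turned to its free place (at least 63 degrees) (angle between the x axis of cap and the x axis of lamp_head, either way round above 1.1 rad and angle between the z axis of cap and the z axis of lamp_head, either way round below 0.15 rad and distance between cap and lamp_head below 0.038 m), for 0.05 s.
At the end, for the whole second after the job is handed in: The cap lies flat on the felt inside the tray (its whole ring within the walls, its rim within 4 mm of the floor), glass up (tilt under 6 degrees), at rest and released (x of cap in the frame of tray between -0.085 and 0.085 m and y of cap in the frame of tray between -0.045 and 0.045 m and z of cap in the frame of tray below 0.011 m and angle between cap's own z axis and vertical below 0.1 rad and linear speed of cap below 0.02 m/s and angular speed of cap below 0.2 rad/s); the robot touches nothing.
It fails at once if the membrane key is crushed (over 60 N) (contact force between anything else and power_key above 60 N).
It fails at once if the cap is banged down in the tray (over 40 N) (contact force between cap and tray above 40 N).
It fails at once if the cap is dropped: off the head and not held while more than 18 mm above the felt (contact force between the fingers and cap below 0.1 N and distance between cap and lamp_head above 0.06 m and height (world z) of cap above 0.025 m).
It fails at once if the new LED disc is shoved more than 20 mm (distance of led_disc from where it was at the start of the episode above 0.02 m).
It fails at once if another bystander is shoved more than 30 mm (distance of any of ink_bottle, nib_tin, blotter, nib_carton from where it was at the start of the episode above 0.03 m).
It also fails if it takes over 61 s, if anything falls off the work surface, if the arm or the gripper's body presses on something with over 40 N, if the wrist force passes 120 N, or if a joint passes its speed limit or range.

## Robot

A 6-joint arm with a two-finger parallel gripper is mounted at the origin on the work surface. World frame = base frame: x ahead of the robot, y to its left, z up, the work surface at z = 0. Lengths are in m, angles in degrees, forces in N, time in s.
With the tool pointing down it reaches from about 0.3 to 0.875 m from the base axis. Payload 6.4 kg.
Tool frame: the origin (TCP) lies on the centre line of the jaws, within the pads' length; the fingertips stand 17 mm ahead of it and the grasp point (between the pads) lies 2 mm behind it (robot.tips_ahead is the distance from the TCP to the fingertips, in m); z points along the fingers, y is the line along which they close (so a half turn about z gives the same grasp; the last joint's range is limited). The gripper opens to 88 mm and grips with 3 to 60 N. Pads are 18 mm wide; open, the fingers measure 123 mm over their backs; the gripper's body (75 mm by 187 mm) begins 45 mm behind the grasp point.
Start: joints at [-82.924, 10.359, 92.074, -0, 77.567, -11.82], TCP at [0.186, -0.544, 0.256] pointing down, gripper open.
Joint ranges: [-171.53, 171.53], [-51.25, 118.39], [17.06, 147.69], [-65.23, 245.23], [0, 150.52], [-178.68, 178.68]. Speed limits (degrees/s): [147.25, 147.25, 172.46, 180, 180, 180].

## Interface

Orientations are given as a 3x3 rotation matrix whose columns are the frame's x, y, z axes.
In Python, from cell import robot gives the robot as it stands.
- The arm moves only by the tool servo_tool, never from a script. Its arguments are lists of equal length, an entry for each row: "angular": the turn, a rotation vector about the tool's x, y, z in rad, a list of three; "dp": the shift along the tool's x, y, z in m, a list of three; "fingers": the opening, from 0 (shut) to 1 (fully open). In form: {"angular": [[ax, ay, az], ...], "dp": [[x, y, z], ...], "fingers": [fingers, ...]}. A call has 1 to 20 rows; each row shifts and turns the commanded pose from where the row before left it, along the tool's axes as they then stand; what a row does not reach is not made up. A row lasts 1/10 s, in which the tool goes at most 50 mm and 8.59 degrees, less where a joint would pass 70% of its speed; a pose out of reach is approached as far as the arm can. A call is refused whole if a number of a shift passes 0.05 or a number of a turn 0.15, either way. A call with a gripper value outside its range is refused whole. The fingers move at their own pace and stop on an object; "grip_force" is the grip in N (left out, the last holds). Time passes only in rows, so rows that do not move let the fingers close. It gives the time, the measured TCP pose, the force, the opening and the grip force at its end, in the units of the state.
- robot.get_state(): the state, without advancing time (a new reading comes with each control period).
- robot.get_image(name): name is "side" or "top"; returns a dict with "img" (480x640x3 uint8, blue, green, red), "z_map" (480x640 float32, m along the optical axis (not along the pixel's ray), 0 where there is no reading), "fx", "fy", "cx", "cy" (pixels), "k1" (the pictures are not rectified: a ray, as slopes to the right and down, at radius r is drawn at 1 + k1 r^2 times it, then the intrinsics apply), "origin" and "rotation" of the camera in the world. Camera axes: x right, y up, looking along -z (the intrinsics and any distortion apply to the point x, -y, -z); pixel columns grow to the right and rows downward; lengths in m; the calibration is good to about 2 mm. A picture is of the moment at which its call begins.
- robot.sign_off(): hands the job in; it is judged then, once.
The state is a dict: "time_s": time; "joint_pos": joint angles; "qvel": joint speeds; "joint_efforts": joint torques, N m; "tcp_pos": TCP position; "orientation": TCP orientation; "wrist_force": force on the tool from outside, world axes, zero at the start; "ft_torque": the same for the moment, N m; "grip_width": finger opening in m; "grasp_force": force on a finger pad.
Only numpy, scipy, OpenCV 4.12 (cv2) and the standard library are available. Lean on these libraries where they do the work, as an engineer would, in place of code of your own. Each camera call takes 0.05 s, during which the arm holds its last target. There are 200 camera calls.

## Working session

There is one attempt and no reset: what is moved stays moved. The work goes in short steps, Python scripts to look and compute and a tool call to move; the robot and the scene stay as the last step left them, time stands still between calls to the robot, and variables do not carry over. Pictures are saved under pics/ and viewed, at most 10 in all, crops included, and the job is handed in when it is done.

Besides the shell and the picture viewer there is one more tool, called after ">>>" as a command line: name --argument value ..., lists and objects as JSON in quotes. servo_tool: Moves the arm, as the interface text tells. Its arguments: {"type":"object","properties":{"angular":{"type":"array"},"dp":{"type":"array"},"fingers":{"type":"array"},"grip_force":{"type":"number"}},"required":["angular","dp","fingers"]}

```bash
mkdir -p pics; ls; python3 - <<'E'
from cell import robot
import cv2,numpy as np
s=robot.get_state();print(s)
for n in("top","side"):
    d=robot.get_image(n);cv2.imwrite(f"pics/{n}0.png",d["img"]);np.savez(f"{n}0.npz",**d)
    print(n,{k:d[k] for k in d if k not in("img","z_map")})
E
```

```text
pics
{'time_s': 0.0, 'joint_pos': array([-8.29219783e+01,  1.04008688e+01,  9.21305055e+01, -7.51278269e-04,
        7.75666742e+01, -1.18192128e+01]), 'qvel': array([ 0.04908819,  0.06838231, -0.07500647,  0.00451113,  0.0579988 ,
        0.07443912]), 'joint_efforts': array([-5.09741785e-04, -4.33867836e+01, -3.41850936e+01,  7.01479590e-02,
        3.86880047e-02, -1.12848186e-04]), 'tcp_pos': array([ 0.18618536, -0.54349799,  0.25482987]), 'orientation': array([[ 9.46100112e-01,  3.23874247e-01, -2.23570964e-04],
       [ 3.23874148e-01, -9.46098651e-01,  1.69664867e-03],
       [ 3.37980623e-04, -1.67760835e-03, -9.99998536e-01]]), 'wrist_force': array([-0.06755337, -0.21958719, -0.69946058]), 'ft_torque': array([ 0.05320872, -0.01243504, -0.00965218]), 'grasp_force': 0.0, 'grip_width': 0.08766564481386958}
top {'fx': 534.8160421859453, 'fy': 534.8160421859453, 'cx': 321.60059687244626, 'cy': 232.07583548696263, 'k1': -0.11581269336605621, 'origin': array([ 0.4663259 , -0.00285053,  1.29231518]), 'rotation': array([[-1.26663847e-03,  9.96383908e-01, -8.49558933e-02],
       [-9.99999149e-01, -1.28856228e-03, -2.03227009e-04],
       [-3.11963081e-04,  8.49555636e-02,  9.96384692e-01]])}
side {'fx': 477.4262620338229, 'fy': 477.4262620338229, 'cx': 326.11670167573754, 'cy': 233.5215316345989, 'k1': -0.06402918981145467, 'origin': array([ 0.55186765, -0.69240755,  0.96662811]), 'rotation': array([[ 0.99981263, -0.00586421, -0.01844742],
       [-0.00711928,  0.7748107 , -0.63215322],
       [ 0.01800034,  0.63216611,  0.77462378]])}
```

View pics/top0.png

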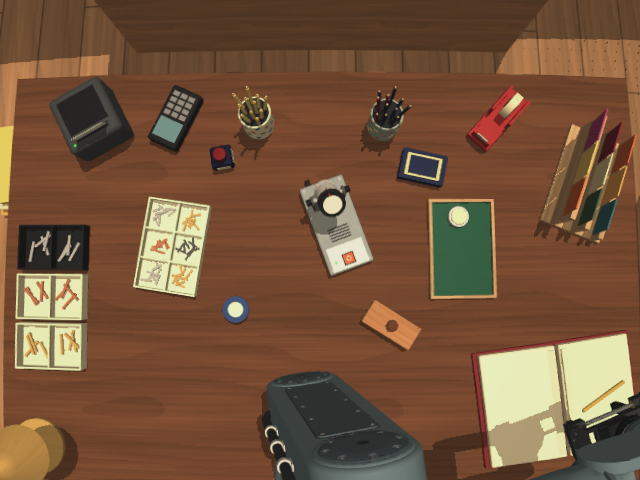

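View pics/side0.png

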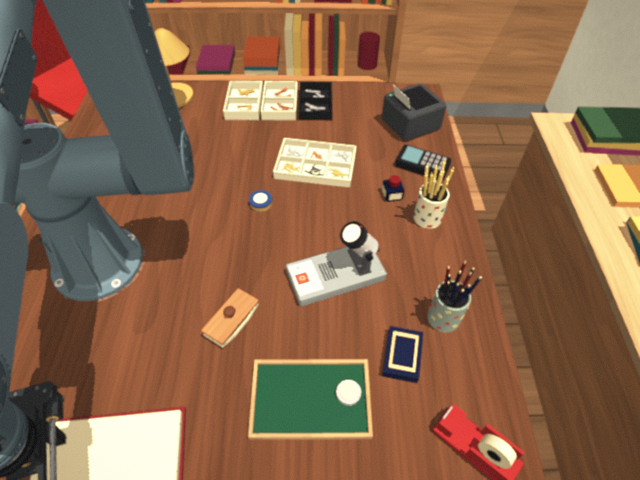

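Top view: lamp base around (336,225), orange key at (349,258), cap glass at (332,204), tray centred at (463,248) with the LED disc at (458,216). Side view: key at (303,279), glass at (351,234), tray around (311,398).

```bash
cat > h.py <<'E'
import numpy as np,cv2
def cam(d): return np.array([[d["fx"],0,d["cx"]],[0,d["fy"],d["cy"]],[0,0,1.]]),np.array([float(d["k1"]),0,0,0])
def cloud(d):
    K,D=cam(d);v,u=np.mgrid[:480,:640]
    p=cv2.undistortPoints(np.stack([u,v],-1).reshape(-1,1,2).astype(float),K,D).reshape(480,640,2)
    ray=np.stack([p[...,0],-p[...,1],-np.ones((480,640))],-1)
    return ray@d["rotation"].T, d["z_map"]
def world(d): r,z=cloud(d); return d["origin"]+r*z[...,None]
def onplane(d,h): r,_=cloud(d); return d["origin"]+r*((h-d["origin"][2])/r[...,2])[...,None]
E
python3 - <<'E'
from h import *
for n in("top","side"):
    d=dict(np.load(f"{n}0.npz"));W=world(d);hsv=cv2.cvtColor(d["img"],cv2.COLOR_BGR2HSV)
    H,S,V=[hsv[...,i].astype(int) for i in range(3)]
    X,Y,Z=W[...,0],W[...,1],W[...,2]
    def comp(m,near):
        _,l,st,c=cv2.connectedComponentsWithStats(m.astype(np.uint8));i=min(range(1,len(c)),key=lambda i:np.hypot(*(c[i]-near))-(st[i,4]>25)*100);return l==i
    a=dict(key=(349,258),glass=(332,204),tray=(463,250),base=(340,235)) if n=="top" else dict(key=(303,279),glass=(350,234),tray=(300,398),base=(340,275))
    box=lambda p,r:(lambda v,u:(abs(u-p[0])<r)&(abs(v-p[1])<r))(*np.mgrid[:480,:640])
    m=comp((S>120)&((H<18)|(H>172))&(V>140)&box(a["key"],14),a["key"]);P=onplane(d,.034);print(n,"key",m.sum(),P[m].mean(0),"z",np.median(Z[m]))
    m=comp((V>190)&(S<70)&box(a["glass"],20),a["glass"]);p=W[m];c=p.mean(0);q=p-np.median(p,0);ok=np.linalg.norm(q,axis=1)<.04;p=p[ok];nv=np.linalg.svd(p-p.mean(0),full_matrices=False)[2][2];nv*=np.sign(nv[2]);print("glass",m.sum(),p.mean(0),"n",nv)
    m=comp((H>60)&(H<95)&(S>80)&box(a["tray"],75),a["tray"]);P=onplane(d,.007)
    print("felt",m.sum(),"z",np.median(Z[m]),cv2.minAreaRect(P[m][:,:2].astype(np.float32)))
    m=comp((abs(Z-.032)<.006)&box(a["base"],75),a["base"]);P=onplane(d,.032)
    print("base",m.sum(),"z",np.median(Z[m]),cv2.minAreaRect(P[m][:,:2].astype(np.float32)))
    m=comp((abs(Z-.016-.007)<.006)&box((458,216) if n=="top" else (348,392),16),(458,216) if n=="top" else (348,392));print("disc",m.sum(),W[m].mean(0))
E
```

```text
top key 93 [ 0.51322848 -0.06577552  0.034     ] z 0.03484490607113622
glass 264 [ 0.62290979 -0.02541734  0.15405624] n [-0.51001173 -0.1786231   0.84141656]
felt 4860 z 0.00851791271941671 ((0.5362436771392822, -0.3435453176498413), (0.22196179628372192, 0.14142437279224396), 0.4667799770832062)
base 2967 z 0.03313487824450245 ((0.5917745232582092, -0.03602740168571472), (0.22025218605995178, 0.10950451344251633), 20.10234832763672)
disc 324 [ 0.61182506 -0.33131329  0.0224824 ]
side key 66 [ 0.51625432 -0.06615224  0.034     ] z 0.03331496690965563
glass 250 [ 0.62659938 -0.02461687  0.15226804] n [-0.51170047 -0.16100904  0.84394237]
felt 6659 z 0.007364848087382803 ((0.5396509766578674, -0.33924758434295654), (0.22216416895389557, 0.1379145085811615), 0.057796660810709)
base 2998 z 0.032059462009803974 ((0.5968393683433533, -0.039970070123672485), (0.22011448442935944, 0.11233047395944595), 19.516117095947266)
disc 421 [ 0.61624078 -0.33397393  0.02150995]
```

>>> servo_tool --angular '[[0,0,0],[0,0,0],[0,0,0],[0,0,0],[0,0,0],[0,0,0],[0,0,0],[0,0,0],[0,0,0],[0,0,0],[0,0,0],[0,0,0],[0,0,0],[0,0,0],[0,0,0],[0,0,0],[0,0,0],[0,0,0],[0,0,0]]' --dp '[[0.015,-0.011,0],[0.0291,-0.0216,0.005],[0.0291,-0.0216,0.01],[0.0291,-0.0216,0.01],[0.0291,-0.0216,0.01],[0.0291,-0.0216,0.01],[0.0291,-0.0216,0.01],[0.0291,-0.0216,0.01],[0.0291,-0.0216,0.01],[0.0291,-0.0216,0.01],[0.0291,-0.0216,0.01],[0.0291,-0.0216,0.01],[0.0291,-0.0216,0.01],[0.0291,-0.0216,0.01],[0.0291,-0.0216,0.01],[0.0291,-0.0216,0.01],[0.015,-0.011,0.01],[0,0,0],[0,0,0]]' --fingers '[0,0,0,0,0,0,0,0,0,0,0,0,0,0,0,0,0,0,0]' --grip_force 20

```text
time_s: 2.0
tcp_pos: [0.5148, -0.0646, 0.1005]
orientation: [[0.946, 0.325, -0.001], [0.325, -0.946, 0.0], [-0.001, -0.001, -1.0]]
wrist_force: [-0.5, -0.8, -0.3]
grip_width: 0.0005
grasp_force: 0.0
```

```bash
cat > t.py <<'E'
import numpy as np
from scipy.spatial.transform import Rotation as Ro
from cell import robot
L=np.array([.5944,-.037]);yaw=np.radians(20)
RL=Ro.from_euler('z',yaw).as_matrix();RH=RL@Ro.from_euler('y',-32,degrees=True).as_matrix()
H=np.r_[L,0]+RL@[.06,0,.108]
def st():
    s=robot.get_state();print("t",round(s["time_s"],2),"q",np.round(s["joint_pos"],1),"p",np.round(s["tcp_pos"],4),"w",round(s["grip_width"],4),"gf",round(s["grasp_force"],1))
    print("F world",np.round(s["wrist_force"],2),"F head",np.round(RH.T@s["wrist_force"],2),"tool",np.round(s["orientation"].T@s["wrist_force"],2));return s
def go(p,R=None):
    s=st();o=s["orientation"];print("dp",np.round(o.T@(p-s["tcp_pos"]),4))
    if R is not None: print("rotvec",np.round(Ro.from_matrix(o.T@R).as_rotvec(),4))
def headpose(s,out,yawdeg): # tool z along -head z, tool y at angle yawdeg from head x
    R=RH@Ro.from_euler('z',yawdeg-90,degrees=True).as_matrix()@np.diag([1,-1,-1.])@Ro.from_euler('z',180,degrees=True).as_matrix()
    return H+RH@[0,0,out],R
E
python3 -c "
from t import *;print(robot.tips_ahead)
go(np.array([.5147,-.0660,.052]))"
```

```text
0.017
t 2.0 q [-20.3  14.8 106.8  -0.   58.5  50.7] p [ 0.5148 -0.0646  0.1005] w 0.0005 gf 0.0
F world [-0.5  -0.77 -0.27] F head [-0.76 -0.55  0.16] tool [-0.72  0.57  0.27]
dp [-0.0005  0.0013  0.0485]
```

>>> servo_tool --angular '[[0,0,0],[0,0,0],[0,0,0],[0,0,0],[0,0,0],[0,0,0],[0,0,0],[0,0,0],[0,0,0]]' --dp '[[0,0.001,0.012],[0,0,0.014],[0,0,0.012],[0,0,0.006],[0,0,0.002],[0,0,0.001],[0,0,0.001],[0,0,0.001],[0,0,0]]' --fingers '[0,0,0,0,0,0,0,0,0]'

```text
time_s: 2.9
tcp_pos: [0.5161, -0.0665, 0.0519]
orientation: [[0.946, 0.324, 0.0], [0.324, -0.946, -0.0], [0.0, 0.0, -1.0]]
wrist_force: [-0.6, -0.1, -0.2]
grip_width: 0.0
grasp_force: 0.0
```

>>> servo_tool --angular '[[0,0,0],[0,0,0],[0,0,0]]' --dp '[[0,0,0.0007],[0,0,0.0007],[0,0,0]]' --fingers '[0,0,0]'

```text
time_s: 3.2
tcp_pos: [0.5161, -0.0666, 0.0506]
orientation: [[0.946, 0.324, 0.001], [0.324, -0.946, -0.0], [0.0, 0.0, -1.0]]
wrist_force: [-0.5, -0.1, 3.1]
grip_width: 0.0006
grasp_force: 1.6
```

>>> servo_tool --angular '[[0,0,0],[0,0,0],[0,0,0]]' --dp '[[0,0,0.0006],[0,0,0],[0,0,0]]' --fingers '[0,0,0]'

```text
time_s: 3.5
tcp_pos: [0.5161, -0.0666, 0.0503]
orientation: [[0.946, 0.324, 0.0], [0.324, -0.946, -0.0], [0.0, 0.0, -1.0]]
wrist_force: [-2.2, 0.5, 7.2]
grip_width: 0.0002
grasp_force: 3.6
```

>>> servo_tool --angular '[[0,0,0],[0,0,0],[0,0,0],[0,0,0]]' --dp '[[0,0,0.0005],[0,0,0],[0,0,0],[0,0,0]]' --fingers '[0,0,0,0]'

```text
time_s: 3.9
tcp_pos: [0.5162, -0.0666, 0.0503]
orientation: [[0.946, 0.324, 0.0], [0.324, -0.946, -0.0], [0.0, 0.0, -1.0]]
wrist_force: [-4.3, 2.0, 10.7]
grip_width: 0.0007
grasp_force: 5.7
```

```bash
python3 - <<'E'
from t import *
st()
d=robot.get_image("side")
import cv2;cv2.imwrite("pics/k1.png",cv2.resize(d["img"][200:330,250:420],None,fx=4,fy=4))
for a in(0,22.5,45,67.5,90,112.5,-22.5):
    p,R=headpose(None,.095,a);print(a,np.round(R[:,1],2));go(p,R)
E
```

```text
t 3.9 q [-20.4  20.  107.4  -0.   52.6  50.7] p [ 0.5162 -0.0666  0.0503] w 0.0007 gf 5.7
F world [-4.27  1.99 10.73] F head [ 2.86  3.33 10.86] tool [ -3.39  -3.27 -10.73]
0 [0.8  0.29 0.53]
t 3.95 q [-20.4  20.  107.4  -0.   52.6  50.7] p [ 0.5162 -0.0666  0.0502] w 0.0006 gf 5.7
F world [-3.29  1.3  11.6 ] F head [ 3.9   2.35 11.24] tool [ -2.69  -2.29 -11.6 ]
dp [ 0.0933 -0.0028 -0.1383]
rotvec [-0.434   0.4429 -1.5445]
22.5 [0.61 0.63 0.49]
t 3.95 q [-20.4  20.  107.4  -0.   52.6  50.7] p [ 0.5162 -0.0666  0.0502] w 0.0006 gf 5.7
F world [-3.29  1.3  11.6 ] F head [ 3.9   2.35 11.24] tool [ -2.69  -2.29 -11.6 ]
dp [ 0.0933 -0.0028 -0.1383]
rotvec [-0.5439  0.3714 -1.923 ]
45 [0.32 0.87 0.37]
t 3.95 q [-20.4  20.  107.4  -0.   52.6  50.7] p [ 0.5162 -0.0666  0.0502] w 0.0006 gf 5.7
F world [-3.29  1.3  11.6 ] F head [ 3.9   2.35 11.24] tool [ -2.69  -2.29 -11.6 ]
dp [ 0.0933 -0.0028 -0.1383]
rotvec [-0.6535  0.2784 -2.299 ]
67.5 [-0.01  0.98  0.2 ]
t 3.95 q [-20.4  20.  107.4  -0.   52.6  50.7] p [ 0.5162 -0.0666  0.0502] w 0.0006 gf 5.7
F world [-3.29  1.3  11.6 ] F head [ 3.9  
[... 182 characters left out ...]
2 -0.0666  0.0502] w 0.0006 gf 5.7
F world [-3.29  1.3  11.6 ] F head [ 3.9   2.35 11.24] tool [ -2.69  -2.29 -11.6 ]
dp [ 0.0933 -0.0028 -0.1383]
rotvec [ 0.8604 -0.0087  3.0025]
112.5 [-0.62  0.76 -0.2 ]
t 3.95 q [-20.4  20.  107.4  -0.   52.6  50.7] p [ 0.5162 -0.0666  0.0502] w 0.0006 gf 5.7
F world [-3.29  1.3  11.6 ] F head [ 3.9   2.35 11.24] tool [ -2.69  -2.29 -11.6 ]
dp [ 0.0933 -0.0028 -0.1383]
rotvec [0.7582 0.1429 2.6355]
-22.5 [ 0.87 -0.09  0.49]
t 3.95 q [-20.4  20.  107.4  -0.   52.6  50.7] p [ 0.5162 -0.0666  0.0502] w 0.0006 gf 5.7
F world [-3.29  1.3  11.6 ] F head [ 3.9   2.35 11.24] tool [ -2.69  -2.29 -11.6 ]
dp [ 0.0933 -0.0028 -0.1383]
rotvec [-0.324   0.4957 -1.1642]
```

View pics/k1.png

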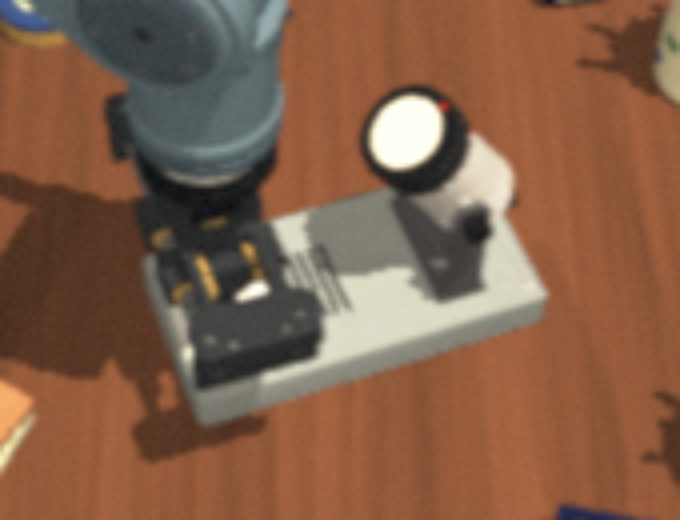

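The side crop shows the closed jaws standing on the key spot (crop ~ (260,330)), the cap with its red dot at the rear (445,107), the glass at (405,132). The key has been held at about 11 N. Now I'll lift, open and tilt.

>>> servo_tool --angular '[[0,0,0],[0,0,0],[0,0,0],[0,0,0],[0,0,0],[0,0,0],[0,0,0],[0,0,0],[0,0.1,0],[0,0.1,0],[0,0.1,0],[0,0.1,0],[0,0.1,0],[0,0.0585,0],[0,0,0],[0,0,0]]' --dp '[[0,0,-0.005],[0,0,-0.015],[0,0,-0.025],[0,0,-0.03],[0,0,-0.03],[0,0,-0.025],[0,0,-0.012],[0,0,0],[0,0,0],[0,0,0],[0,0,0],[0,0,0],[0,0,0],[0,0,0],[0,0,0],[0,0,0]]' --fingers '[0,0,0,0,1,1,1,1,1,1,1,1,1,1,1,1]' --grip_force 10

```text
time_s: 5.55
tcp_pos: [0.5152, -0.0666, 0.1901]
orientation: [[0.804, 0.323, 0.499], [0.273, -0.947, 0.172], [0.528, -0.002, -0.85]]
wrist_force: [0.4, -0.6, 0.0]
grip_width: 0.0883
grasp_force: 0.0
```

```bash
python3 - <<'E'
from t import *
p,R=headpose(None,.105,-90);go(p,R)
E
```

```text
t 5.55 q [-35.4  -6.9 123.7  34.7  48.9  15.9] p [ 0.5152 -0.0666  0.1901] w 0.0883 gf 0.0
F world [ 0.39 -0.57  0.02] F head [ 0.16 -0.67 -0.07] tool [0.17 0.67 0.08]
dp [ 0.0792 -0.0026  0.041 ]
rotvec [ 0.0095  0.0028 -0.0183]
```

>>> servo_tool --angular '[[0,0,0],[0.0095,0.003,-0.018],[0,0,0],[0,0,0],[0,0,0],[0,0,0],[0,0,0],[0,0,0]]' --dp '[[0.01,0,0],[0.02,-0.001,0],[0.02,-0.001,0.005],[0.02,0,0.01],[0.009,0,0.015],[0,0,0.01],[0,0,0.001],[0,0,0]]' --fingers '[1,1,1,1,1,1,1,1]'

```text
time_s: 6.35
tcp_pos: [0.5983, -0.0342, 0.1977]
orientation: [[0.796, 0.344, 0.499], [0.291, -0.939, 0.182], [0.531, 0.0, -0.847]]
wrist_force: [-0.1, 0.8, 0.0]
grip_width: 0.0879
grasp_force: 0.0
```

```bash
python3 - <<'E'
from t import *
import cv2
p,R=headpose(None,.105,-90);go(p,R)
p,R=headpose(None,.0495,-90);go(p,R)
a=robot.get_image("side")["img"];b=robot.get_image("top")["img"]
z=lambda i:cv2.resize(i,(400,400),interpolation=cv2.INTER_CUBIC)
cv2.imwrite("pics/a1.png",np.hstack([z(a[180:310,280:410]),z(b[150:280,270:400])]))
E
```

```text
t 6.35 q [-25.9   2.7 113.5  32.6  45.1  24.5] p [ 0.5983 -0.0342  0.1977] w 0.0879 gf 0.0
F world [-0.13  0.82  0.  ] F head [ 0.14  0.82 -0.08] tool [ 0.14 -0.82  0.08]
dp [-0.0006  0.0013  0.0004]
rotvec [-0.0007 -0.0015  0.0016]
t 6.35 q [-25.9   2.7 113.5  32.6  45.1  24.5] p [ 0.5983 -0.0342  0.1977] w 0.0879 gf 0.0
F world [-0.13  0.82  0.  ] F head [ 0.14  0.82 -0.08] tool [ 0.14 -0.82  0.08]
dp [-0.0006  0.0013  0.0559]
rotvec [-0.0007 -0.0015  0.0016]
```

View pics/a1.png

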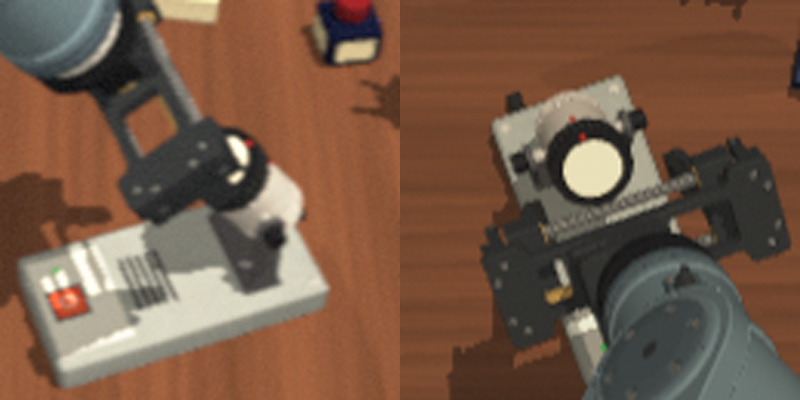

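Left crop: key lit area intact at (68,300), jaws approaching the cap, glass at (237,160). Right crop: jaws straddle the line to the glass (592,168), red dot at (583,137). Both look aligned, so I'll advance.

>>> servo_tool --angular '[[0,0,0],[0,0,0],[0,0,0],[0,0,0],[0,0,0],[0,0,0],[0,0,0],[0,0,0],[0,0,0]]' --dp '[[0,0.001,0.006],[-0.0005,0,0.01],[0,0,0.01],[0,0,0.01],[0,0,0.01],[0,0,0.006],[0,0,0.004],[0,0,0],[0,0,0]]' --fingers '[1,1,1,1,1,1,1,1,1]' --grip_force 4

```text
time_s: 7.35
tcp_pos: [0.6268, -0.0256, 0.1509]
orientation: [[0.795, 0.343, 0.501], [0.291, -0.939, 0.181], [0.532, 0.002, -0.846]]
wrist_force: [0.4, -0.1, -0.8]
grip_width: 0.0884
grasp_force: 0.0
```

```bash
python3 - <<'E'
from t import *
import cv2
p,R=headpose(None,.0495,-90);go(p,R)
b=robot.get_image("top")["img"]
cv2.imwrite("pics/a2.png",cv2.resize(b[160:260,280:380],(600,600),interpolation=cv2.INTER_CUBIC))
E
```

```text
t 7.35 q [-23.4  10.4 111.4  35.4  39.1  22.4] p [ 0.6268 -0.0256  0.1509] w 0.0884 gf 0.0
F world [ 0.41 -0.14 -0.85] F head [-0.17 -0.27 -0.9 ] tool [-0.17  0.27  0.9 ]
dp [-0.001  -0.0004  0.0005]
rotvec [ 0.0007 -0.003   0.0018]
```

View pics/a2.png

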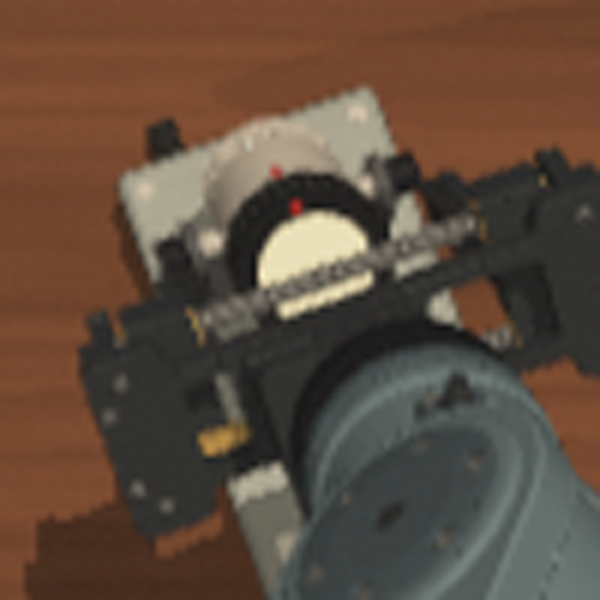

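Top crop: cap (glass (315,265), red dot (297,207)) stands between the open pads, with room both sides. Closing gently.

>>> servo_tool --angular '[[0,0,0],[0,0,0],[0,0,0],[0,0,0],[0,0,0],[0,0,0],[0,0,0],[0,0,0]]' --dp '[[-0.001,0,0],[0,0,0],[0,0,0],[0,0,0],[0,0,0],[0,0,0],[0,0,0],[0,0,0]]' --fingers '[0.5,0.5,0.5,0.5,0.5,0.5,0.5,0.5]' --grip_force 5

```text
time_s: 8.2
tcp_pos: [0.6253, -0.0249, 0.1501]
orientation: [[0.795, 0.344, 0.499], [0.291, -0.939, 0.183], [0.532, -0.0, -0.847]]
wrist_force: [-4.0, 4.1, 3.7]
grip_width: 0.0581
grasp_force: 5.0
```

```bash
python3 - <<'E'
from t import *
p,R=headpose(None,.0495,-90);go(p,R)
E
```

```text
t 8.2 q [-23.4  10.4 111.6  35.5  39.2  22.2] p [ 0.6253 -0.0249  0.1501] w 0.0581 gf 5.0
F world [-3.99  4.13  3.68] F head [-0.03  5.25  4.36] tool [-0.01 -5.26 -4.35]
dp [0.0004 0.0008 0.0004]
rotvec [-0.0015 -0.0023  0.0019]
```

>>> servo_tool --angular '[[0,0,0],[0,0,0],[0,0,0]]' --dp '[[0,-0.0008,0],[0,0,0],[0,0,0]]' --fingers '[0.5,0.5,0.5]'

```text
time_s: 8.5
tcp_pos: [0.6254, -0.0249, 0.1501]
orientation: [[0.795, 0.343, 0.5], [0.291, -0.939, 0.182], [0.532, 0.001, -0.847]]
wrist_force: [-4.6, 2.7, 2.7]
grip_width: 0.058
grasp_force: 5.0
```

```bash
python3 - <<'E'
from t import *
p,R=headpose(None,.0495,-90);go(p,R)
E
```

```text
t 8.5 q [-23.4  10.4 111.6  35.4  39.1  22.3] p [ 0.6254 -0.0249  0.1501] w 0.058 gf 5.0
F world [-4.59  2.73  2.72] F head [-1.42  4.13  4.1 ] tool [-1.4  -4.13 -4.1 ]
dp [0.0004 0.0008 0.0004]
rotvec [-0.     -0.0025  0.0017]
```

>>> servo_tool --angular '[[0,0,0],[0,0,0],[0,0,0]]' --dp '[[0,-0.0008,-0.0003],[0,0,0],[0,0,0]]' --fingers '[0.5,0.5,0.5]'

```text
time_s: 8.8
tcp_pos: [0.6253, -0.0249, 0.1503]
orientation: [[0.795, 0.342, 0.501], [0.291, -0.94, 0.181], [0.532, 0.002, -0.847]]
wrist_force: [1.3, -0.8, -4.1]
grip_width: 0.058
grasp_force: 5.0
```

```bash
python3 - <<'E'
from t import *
p,R=headpose(None,.0495,-90);go(p,R)
E
```

```text
t 8.8 q [-23.4  10.3 111.7  35.4  39.   22.4] p [ 0.6253 -0.0249  0.1503] w 0.058 gf 5.0
F world [ 1.35 -0.81 -4.1 ] F head [-1.33 -1.22 -4.  ] tool [-1.35  1.21  4.  ]
dp [0.0003 0.0008 0.0006]
rotvec [ 0.0014 -0.0028  0.0015]
```

>>> servo_tool --angular '[[0,0,0],[0,0,0],[0,0,0],[0,0,0],[0,0,0],[0,0,0],[0,0,0],[0,0,0],[0,0,0]]' --dp '[[0,0,0.0003],[0,0,0],[0,0,0],[0,0,0.001],[0,0,0.001],[0,0,0.001],[0,0,0.001],[0,0,0.001],[0,0,0]]' --fingers '[0.5,0.5,0.5,0.5,0.5,0.5,0.5,0.5,0.5]' --grip_force 45

```text
time_s: 9.7
tcp_pos: [0.6279, -0.0237, 0.1465]
orientation: [[0.795, 0.343, 0.501], [0.291, -0.939, 0.181], [0.533, 0.002, -0.846]]
wrist_force: [-7.0, -2.3, 3.8]
grip_width: 0.0575
grasp_force: 45.0
```

```bash
python3 - <<'E'
from t import *
p,R=headpose(None,.0495,-90);go(p,R)
E
```

```text
t 9.7 q [-23.1  11.  111.4  35.7  38.5  22.2] p [ 0.6279 -0.0237  0.1465] w 0.0575 gf 45.0
F world [-7.01 -2.3   3.76] F head [-4.26  0.24  7.09] tool [-4.24 -0.24 -7.11]
dp [-0.0001  0.001  -0.0042]
rotvec [ 0.001  -0.0032  0.0019]
```

>>> servo_tool --angular '[[0,0,0],[0,0,-0.08],[0,0,-0.11],[0,0,-0.11],[0,0,-0.11],[0,0,-0.11],[0,0,-0.11],[0,0,0],[0,0,0]]' --dp '[[-0.0006,0,0.0002],[0,0,0],[0,0,0],[0,0,0],[0,0,0],[0,0,0],[0,0,0],[0,0,0],[0,0,0]]' --fingers '[0.5,0.5,0.5,0.5,0.5,0.5,0.5,0.5,0.5]'

```text
time_s: 10.6
tcp_pos: [0.6287, -0.0238, 0.1474]
orientation: [[0.439, 0.744, 0.503], [0.789, -0.587, 0.181], [0.43, 0.318, -0.845]]
wrist_force: [-3.6, -0.6, 7.0]
grip_width: 0.0575
grasp_force: 45.0
```

```bash
python3 - <<'E'
from t import *
p,R=headpose(None,.0495,-90);go(p,R);print(robot.get_state()["ft_torque"]@RH)
E
```

```text
t 10.6 q [-23.1  10.9 111.4  35.8  38.5 -14. ] p [ 0.6287 -0.0238  0.1474] w 0.0575 gf 45.0
F world [-3.65 -0.64  7.  ] F head [0.62 0.64 7.87] tool [ 0.9  -0.11 -7.87]
dp [-0.0013 -0.0002 -0.0038]
rotvec [ 0.0039 -0.005   0.6325]
[0.16614035 0.24903911 0.0596786 ]
```

>>> servo_tool --angular '[[0,0,-0.08],[0,0,-0.11],[0,0,-0.11],[0,0,-0.11],[0,0,-0.11],[0,0,-0.11],[0,0,-0.055],[0,0,0],[0,0,0]]' --dp '[[0,0,0.0003],[0,0,0],[0,0,0],[0,0,0],[0,0,0],[0,0,0],[0,0,0],[0,0,0],[0,0,0]]' --fingers '[0.5,0.5,0.5,0.5,0.5,0.5,0.5,0.5,0.5]'

```text
time_s: 11.5
tcp_pos: [0.6288, -0.0237, 0.1472]
orientation: [[-0.131, 0.854, 0.503], [0.982, 0.044, 0.181], [0.133, 0.518, -0.845]]
wrist_force: [-3.6, -0.2, 6.6]
grip_width: 0.0576
grasp_force: 45.0
```

```bash
python3 - <<'E'
from t import *
p,R=headpose(None,.0495,-90);go(p,R);print(robot.get_state()["ft_torque"]@RH)
import cv2
a=robot.get_image("side")["img"];b=robot.get_image("top")["img"]
z=lambda i:cv2.resize(i,(400,400),interpolation=cv2.INTER_CUBIC)
cv2.imwrite("pics/a3.png",np.hstack([z(a[200:280,310:390]),z(b[165:245,290:370])]))
E
```

```text
t 11.5 q [-23.1  11.  111.4  35.8  38.5 -53.3] p [ 0.6288 -0.0237  0.1472] w 0.0576 gf 45.0
F world [-3.59 -0.22  6.56] F head [0.55 1.02 7.39] tool [ 1.12  0.32 -7.39]
dp [-0.001  -0.0009 -0.004 ]
rotvec [ 0.0054 -0.0037  1.3175]
[0.16779817 0.17538904 0.02554105]
```

View pics/a3.png

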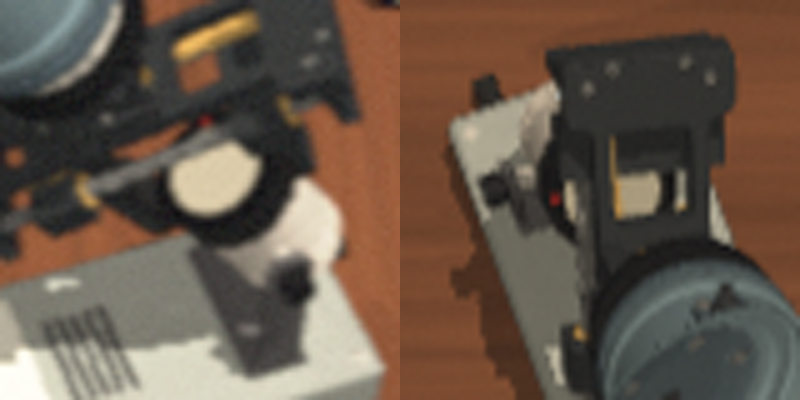

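The red dot has moved to the left side (right crop (555,200); left crop (205,120)), so the cap turned with the jaws by about 75°. Drawing off slowly.

>>> servo_tool --angular '[[0,0,0],[0,0,0],[0,0,0],[0,0,0],[0,0,0],[0,0,0],[0,0,0]]' --dp '[[0,0,-0.002],[0,0,-0.002],[0,0,-0.002],[0,0,-0.002],[0,0,-0.002],[0,0,0],[0,0,0]]' --fingers '[0.5,0.5,0.5,0.5,0.5,0.5,0.5]'

```text
time_s: 12.3
tcp_pos: [0.622, -0.0252, 0.153]
orientation: [[-0.131, 0.857, 0.499], [0.982, 0.044, 0.182], [0.134, 0.514, -0.847]]
wrist_force: [-0.4, -0.2, -0.0]
grip_width: 0.0575
grasp_force: 45.0
```

```bash
python3 - <<'E'
from t import *
p,R=headpose(None,.0495,-90);go(p,R)
E
```

```text
t 12.3 q [-23.6   9.7 112.   35.2  39.4 -52.9] p [ 0.622  -0.0252  0.153 ] w 0.0575 gf 45.0
F world [-0.37 -0.21 -0.04] F head [-0.38 -0.07  0.19] tool [-0.16 -0.35 -0.19]
dp [-0.0012  0.002   0.0045]
rotvec [ 1.0000e-03 -1.6000e-03  1.3163e+00]
```

>>> servo_tool --angular '[[0,0,0],[0,0,0],[0,0,0],[0,0,0],[0,0,0],[0,0,0],[0,0,0],[0,0,0],[0,0,0]]' --dp '[[0,0,-0.003],[0,0,-0.004],[0,0,-0.004],[0,0,-0.006],[0,0,-0.01],[0,0,-0.014],[0,0,-0.014],[0,0,-0.008],[0,0,0]]' --fingers '[0.5,0.5,0.5,0.5,0.5,0.5,0.5,0.5,0.5]'

```text
time_s: 13.2
tcp_pos: [0.5914, -0.0374, 0.2088]
orientation: [[-0.131, 0.855, 0.503], [0.983, 0.044, 0.18], [0.132, 0.518, -0.845]]
wrist_force: [0.2, -0.7, -1.0]
grip_width: 0.0574
grasp_force: 45.0
```

```bash
python3 - <<'E'
from t import *
s=st();o=s["orientation"];y=o[:,1]
# tool straight down keeping y azimuth; candidates
for add in (0,):
    a=np.degrees(np.arctan2(y[1],y[0]))
    for az in (a,0,-30,-60,-90):
        Y=np.array([np.cos(np.radians(az)),np.sin(np.radians(az)),0]);Zt=np.array([0,0,-1.])
        go(np.array([.488,-.341,.10]),np.c_[np.cross(Y,Zt),Y,Zt]);print(az)
E
```

```text
t 13.2 q [-26.6   0.8 114.1  32.3  46.4 -50.8] p [ 0.5914 -0.0374  0.2088] w 0.0574 gf 45.0
F world [ 0.19 -0.73 -0.95] F head [-0.57 -0.75 -0.77] tool [-0.86 -0.37  0.77]
t 13.2 q [-26.6   0.8 114.1  32.3  46.4 -50.8] p [ 0.5914 -0.0374  0.2088] w 0.0574 gf 45.0
F world [ 0.19 -0.73 -0.95] F head [-0.57 -0.75 -0.77] tool [-0.86 -0.37  0.77]
dp [-0.2992 -0.1581 -0.0146]
rotvec [ 0.5429 -0.1507  0.042 ]
2.9554384724027867
t 13.2 q [-26.6   0.8 114.1  32.3  46.4 -50.8] p [ 0.5914 -0.0374  0.2088] w 0.0574 gf 45.0
F world [ 0.19 -0.73 -0.95] F head [-0.57 -0.75 -0.77] tool [-0.86 -0.37  0.77]
dp [-0.2992 -0.1581 -0.0146]
rotvec [ 0.539  -0.1647  0.0922]
0
t 13.2 q [-26.6   0.8 114.1  32.3  46.4 -50.8] p [ 0.5914 -0.0374  0.2088] w 0.0574 gf 45.0
F world [ 0.19 -0.73 -0.95] F head [-0.57 -0.75 -0.77] tool [-0.86 -0.37  0.77]
dp [-0.2992 -0.1581 -0.0146]
rotvec [ 0.4853 -0.3032  0.6017]
-30
t 13.2 q [-26.6   0.8 114.1  32.3  46.4 -50.8] p [ 0.5914 -0.0374  0.2088] w 0.0574 gf 45.0
F world [ 0.19 -0.73 -0.95] F head [-0.57 -0.75 -0.77] tool [-0.86 -0.37  0.77]
dp [-0.2992 -0.1581 -0.0146]
rotvec [ 0.4055 -0.4347  1.1102]
-60
t 13.2 q [-26.6   0.8 114.1  32.3  46.4 -50.8] p [ 0.5914 -0.0374  0.2088] w 0.0574 gf 45.0
F world [ 0.19 -0.73 -0.95] F head [-0.57 -0.75 -0.77] tool [-0.86 -0.37  0.77]
dp [-0.2992 -0.1581 -0.0146]
rotvec [ 0.297  -0.5584  1.6168]
-90
```

>>> servo_tool --angular '[[0.0543,-0.0151,0.0042],[0.0869,-0.0241,0.0067],[0.0869,-0.0241,0.0067],[0.0869,-0.0241,0.0067],[0.0869,-0.0241,0.0067],[0.0869,-0.0241,0.0067],[0.0543,-0.0151,0.0042],[0,0,0],[0,0,0],[0,0,0],[0,0,0],[0,0,0],[0,0,0],[0,0,0],[0,0,0],[0,0,0],[0,0,0],[0,0,0],[0,0,0],[0,0,0]]' --dp '[[0,0,0],[0,0,0],[0,0,0],[0,0,0],[0,0,0],[0,0,0],[0,0,0],[-0.01,-0.0034,0],[-0.02,-0.007,0],[-0.03,-0.0104,0],[-0.03,-0.0104,0],[-0.03,-0.0104,0],[-0.03,-0.0104,0],[-0.03,-0.0104,0],[-0.03,-0.0104,0],[-0.03,-0.0104,0],[-0.03,-0.0104,0],[-0.02,-0.007,0],[-0.009,-0.003,0],[0,0,0]]' --fingers '[0.5,0.5,0.5,0.5,0.5,0.5,0.5,0.5,0.5,0.5,0.5,0.5,0.5,0.5,0.5,0.5,0.5,0.5,0.5,0.5]'

```text
time_s: 15.2
tcp_pos: [0.5023, -0.3419, 0.2066]
orientation: [[-0.05, 0.999, -0.002], [0.999, 0.05, 0.002], [0.002, -0.002, -1.0]]
wrist_force: [0.5, 0.8, -0.8]
grip_width: 0.0572
grasp_force: 45.0
```

```bash
python3 - <<'E'
from t import *
import cv2
Y=np.array([np.cos(.0516),np.sin(.0516),0]);Zt=np.array([0,0,-1.])
go(np.array([.503,-.341,.04]),np.c_[np.cross(Y,Zt),Y,Zt])
a=robot.get_image("side");np.savez("s4.npz",**a);a=a["img"]
cv2.imwrite("pics/a4.png",a[150:450,150:470])
E
```

```text
t 15.2 q [-45.4  17.2  89.7  -0.   73.3 -48.3] p [ 0.5023 -0.3419  0.2066] w 0.0572 gf 45.0
F world [ 0.51  0.84 -0.79] F head [ 0.23  0.62 -1.08] tool [0.81 0.55 0.79]
dp [0.0006 0.0011 0.1666]
rotvec [-0.0022 -0.0017 -0.0015]
```

View pics/a4.png

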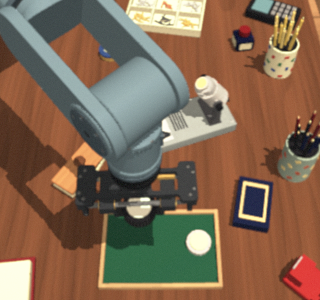

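Side view: cap still in the jaws (glass at (140,208)), over the tray's near half; the LED disc at (199,242) is clear. Lowering.

>>> servo_tool --angular '[[0,0,0],[0,0,0],[0,0,0],[0,0,0],[0,0,0],[0,0,0],[0,0,0],[0,0,0],[0,0,0],[0,0,0],[0,0,0],[0,0,0]]' --dp '[[0,0.001,0.008],[0,0,0.02],[0,0,0.025],[0,0,0.025],[0,0,0.025],[0,0,0.025],[0,0,0.02],[0,0,0.012],[0,0,0.008],[0,0,0.003],[0,0,0],[0,0,0]]' --fingers '[0.5,0.5,0.5,0.5,0.5,0.5,0.5,0.5,0.5,0.5,0.5,0.5]'

```text
time_s: 16.45
tcp_pos: [0.5044, -0.341, 0.037]
orientation: [[-0.052, 0.999, -0.001], [0.999, 0.052, -0.0], [0.0, -0.001, -1.0]]
wrist_force: [0.2, -0.4, -1.8]
grip_width: 0.0575
grasp_force: 45.0
```

>>> servo_tool --angular '[[0,0,0],[0,0,0],[0,0,0],[0,0,0],[0,0,0]]' --dp '[[0,0,0.001],[0,0,0.001],[0,0,0.001],[0,0,0.0005],[0,0,0]]' --fingers '[0.5,0.5,0.5,0.5,0.5]'

```text
time_s: 16.95
tcp_pos: [0.5037, -0.3405, 0.0324]
orientation: [[-0.052, 0.999, -0.003], [0.999, 0.052, 0.001], [0.002, -0.003, -1.0]]
wrist_force: [-1.1, 0.4, -2.6]
grip_width: 0.0575
grasp_force: 45.0
```

>>> servo_tool --angular '[[0,0,0],[0,0,0],[0,0,0],[0,0,0],[0,0,0],[0,0,0],[0,0,0]]' --dp '[[0,0,0.0008],[0,0,0.0008],[0,0,0.0008],[0,0,0.0008],[0,0,0.0004],[0,0,0],[0,0,0]]' --fingers '[0.5,0.5,0.5,0.5,0.5,0.5,0.5]'

```text
time_s: 17.65
tcp_pos: [0.5038, -0.3406, 0.0289]
orientation: [[-0.052, 0.999, -0.003], [0.999, 0.052, 0.001], [0.001, -0.003, -1.0]]
wrist_force: [0.1, -1.0, -0.9]
grip_width: 0.0575
grasp_force: 45.0
```

>>> servo_tool --angular '[[0,0,0],[0,0,0],[0,0,0],[0,0,0],[0,0,0]]' --dp '[[0,0,0.0006],[0,0,0.0006],[0,0,0.0004],[0,0,0],[0,0,0]]' --fingers '[0.5,0.5,0.5,0.5,0.5]'

```text
time_s: 18.15
tcp_pos: [0.5038, -0.3406, 0.0273]
orientation: [[-0.052, 0.999, -0.003], [0.999, 0.052, 0.001], [0.001, -0.003, -1.0]]
wrist_force: [-1.0, -1.1, -1.3]
grip_width: 0.0575
grasp_force: 45.0
```

>>> servo_tool --angular '[[0,0,0],[0,0,0],[0,0,0],[0,0,0]]' --dp '[[0,0,0.0005],[0,0,0.0005],[0,0,0],[0,0,0]]' --fingers '[0.5,0.5,0.5,0.5]'

```text
time_s: 18.55
tcp_pos: [0.5038, -0.3407, 0.0272]
orientation: [[-0.052, 0.999, -0.003], [0.999, 0.052, 0.001], [0.001, -0.003, -1.0]]
wrist_force: [-2.9, 2.0, 6.9]
grip_width: 0.0576
grasp_force: 45.0
```

Felt contact at 7 N, at the expected height. Easing off and opening.

>>> servo_tool --angular '[[0,0,0],[0,0,0],[0,0,0],[0,0,0],[0,0,0],[0,0,0],[0,0,0],[0,0,0]]' --dp '[[0,0,-0.0006],[0,0,0],[0,0,0],[0,0,0],[0,0,0],[0,0,0],[0,0,0],[0,0,0]]' --fingers '[0.5,0.5,0.68,0.72,0.76,0.8,0.85,0.85]' --grip_force 10

```text
time_s: 19.35
tcp_pos: [0.5038, -0.3406, 0.0268]
orientation: [[-0.052, 0.999, -0.003], [0.999, 0.052, 0.001], [0.001, -0.003, -1.0]]
wrist_force: [0.0, 0.1, -0.4]
grip_width: 0.0749
grasp_force: 0.0
```

>>> servo_tool --angular '[[0,0,0],[0,0,0],[0,0,0],[0,0,0],[0,0,0],[0,0,0],[0,0,0],[0,0,0]]' --dp '[[0,0,-0.005],[0,0,-0.01],[0,0,-0.025],[0,0,-0.03],[0,0,-0.03],[0,0,-0.02],[0,0,0],[0,0,0]]' --fingers '[0.85,0.85,0.85,0.85,0.85,0.85,0.85,0.85]'

```text
time_s: 20.15
tcp_pos: [0.5042, -0.3408, 0.1473]
orientation: [[-0.052, 0.999, -0.002], [0.999, 0.052, 0.0], [0.0, -0.002, -1.0]]
wrist_force: [-1.0, 0.1, 0.3]
grip_width: 0.0749
grasp_force: 0.0
```

```bash
python3 - <<'E'
from t import *
from h import world
import cv2
st();a=robot.get_image("side");W=world(a)
cv2.imwrite("pics/a5.png",cv2.resize(a["img"][200:460,150:470],None,fx=2.2,fy=2.2))
m=(abs(W[...,2]-.029)<.007)&(np.hypot(W[...,0]-.504,W[...,1]+.341)<.035)&(a["img"].min(2)>140)
p=W[m];n=np.linalg.svd(p-p.mean(0),full_matrices=False)[2][2];print(m.sum(),p.mean(0),n)
E
```

```text
t 20.15 q [-45.2  21.1  92.   -0.1  67.  -48.2] p [ 0.5042 -0.3408  0.1473] w 0.0749 gf 0.0
F world [-1.03  0.07  0.28] F head [-0.65  0.42  0.74] tool [ 0.12 -1.03 -0.28]
345 [ 0.5058229  -0.34208714  0.02929498] [-0.00470816 -0.01168735  0.99992062]
```

View pics/a5.png

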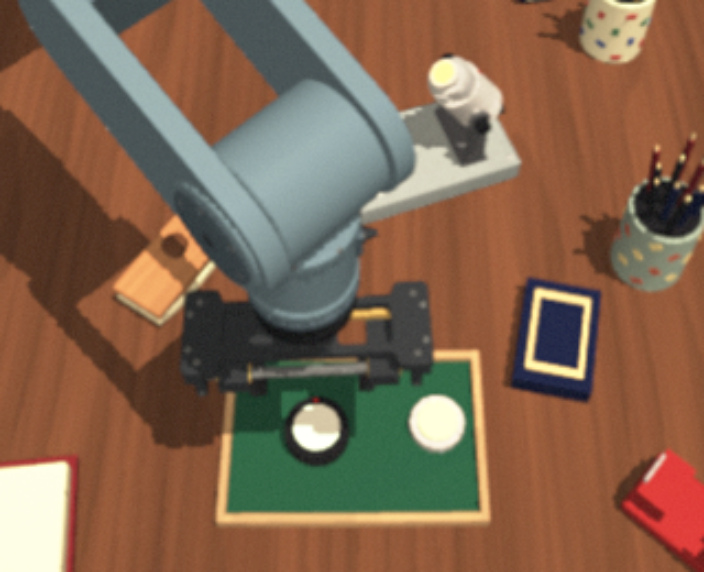

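The picture shows the cap flat on the felt, glass up at (317,428), with the disc at (437,423) and the other bystanders where they stood. The glass measures 29.3 mm high and level, and the jaws are clear.

```bash
python3 -c "
from cell import robot
print(robot.sign_off())"
```

```text
the job is handed in; nothing more can be done
None
```

I pressed the power key to about 11 N, turned the cap 75° and drew it off, then laid it flat with the glass up in the tray beside the LED disc. The job was handed in at about 20 s of the 61 s; no verdict came back, and the key's own response was hidden by the jaws, so I went by the measured force.

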